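# Turn a phone over and clamp it screen down

## Robot

A 7-joint arm with a two-finger parallel gripper is mounted at the origin on the work surface. World frame = base frame: x ahead of the robot, y to its left, z up, the work surface at z = 0. Lengths are in mm, angles in rad, forces in N, time in s.
With the tool pointing down it reaches from about 400 to 900 mm from the base axis. Payload 5.6 kg.
Tool frame: the origin (TCP) lies midway between the tips of the shut fingers; the grasp point (between the pads) lies 19 mm behind it; z points along the fingers, y is the line along which they close (so a half turn about z gives the same grasp; the last joint's range is limited). The gripper opens to 92 mm and grips with 3 to 60 N. Pads are 20 mm wide; open, the fingers measure 128 mm over their backs; the gripper's body (75 mm by 189 mm) begins 69 mm behind the grasp point.
Start: joints at [1.261, 0.468, -0.012, 1.603, 0.006, 1.071, -0.056], TCP at [171.327, -627.021, 214.592] pointing down, gripper open.
Joint ranges: [-2.53, 2.53], [-0.31, 2.02], [-1.57, 1.55], [0.28, 2.44], [-1.29, 4.43], [0.15, 1.84], [-2.92, 2.92]. Speed limits (rad/s): [2.57, 2.57, 3.14, 3.14, 3.14, 3.14, 3.14].

## Interface

Orientations are given as a rotation vector (axis times angle).
In Python, from cell import robot, grip, kin, viewer gives the robot as it stands. Calls block until the motion is done:
- robot.movep(position, orientation): joint-space move of the TCP to a pose.
- robot.servo_line(position, feed=150, rotation=None): straight line of the TCP; rotation=None keeps the orientation; feed is the mean speed in mm/s.
- robot.goto_joints(angles): joint-space move.
- grip(opening, newtons=None): opening from 0.0 (shut) to 1.0 (fully open); newtons is the grip in N (None keeps the last); returns when the fingers have stopped.
- robot.hold(seconds).
- kin.ik(position, orientation): joint angles nearest the present ones, or None.
- robot.observe(): the state.
- viewer.read_camera(name): name is "scene" or "top"; returns the picture (400x640x3 uint8, red, green, blue); there is no depth.
- viewer.camera_info(name): a dict with "camera_matrix" (3x3 intrinsics, pixels), "k1" (the pictures are not rectified: a ray, as slopes to the right and down, at radius r is drawn at 1 + k1 r^2 times it, then the intrinsics apply), "R" (3x3) and "t" (3): a world point X has camera coordinates R X + t. Camera axes: x right, y down, z forward; pixel columns grow to the right and rows downward; lengths in mm; the calibration is good to about 2 mm. A picture is of the moment at which its call begins. camera_info takes no time and is no camera call.
A pose or a line that the arm cannot do raises robot.IKError and nothing moves.
- robot.job_done(): hands the job in; it is judged then, once.
Trained networks look in the newest picture that a camera, given by its name, has taken for a name from the list of things; names that differ only in an ending like _2 or _b are one class to them, and where a whole thing is asked for, a point or a joint stands for the part that bears it (a point fixed in the world has none). Each returns a list of dicts, best first, with "confidence" (0 to 1); they miss things now and then, are a little off and sometimes report something else, mostly with a low value. They report only what shows in the picture. A call takes as long as a camera call. They do not tell look-alikes from the thing itself.
- viewer.silhouettes(name, camera): "mask" (400x640 bool, what is visible of it).
- viewer.pinpoint(name, camera): "at" ([x, y, z] in mm, in the coordinates of the camera as it stood for that picture, good to about 4 mm: a listed point, or the origin of a listed thing).
The state is a dict: "t": time; "joints": joint angles; "joint_velocities": joint speeds; "joint_torque": joint torques, N m; "tcp_pos": TCP position; "tcp_rot": TCP orientation; "contact_force": force on the tool from outside, world axes, zero at the start; "wrist_torque": the same for the moment, N m; "grip_width": opening from 0.0 (shut) to 1.0 (fully open); "grip_force": force on a finger pad.
Only numpy, scipy, OpenCV 4.12 (cv2) and the standard library are available. Lean on these libraries where they do the work, as an engineer would, in place of code of your own. Each camera call takes 0.05 s, during which the arm holds its last target. There are 200 camera calls.

## Task

The phone lies screen up on the mat and is due for a new back glass. Turn it over - it may be stood in a free slot of the slotted stand to change your grip - and lay it screen down, centred on the blue pad of the phone clamp, lengthwise between the jaws (either end first). Let go of it, then slide the red jaw in until the phone sits snugly between both jaws, without dropping or crushing it, and leave the other things on the bench where they are.

Things in the scene. Friction and masses are not known exactly. Their poses are not given: they have to be found in the camera images.
- phone_mid (a point): Centre (half-way up) of the loose phone, 124 x 59 x 8 mm, 115 g, a plain flat slab with no bumps. Its x axis runs along the 124 mm length, y along the 59 mm width, z out of the black glass screen; the back is teal with two round black lenses. It starts lying screen up on the mat (mat top 2 mm above the table).
- rack_slot (a point): Floor centre of the free fourth slot of the fixed black slotted stand (128 x 76 mm, 47 mm tall, slots along its length). x is across the slot, y along it, z up. The slot is 12 mm wide, its ribs are 66 mm long and rise 41 mm above this floor; pointed rib tops widen its mouth to 22 mm over the last 5 mm. A phone fits standing on its short end, width along y.
- rack_slot_middle (a point): The same for the stand's third (middle) slot, 22 mm away in -x. Both, and the second and fifth slots, are free; the first slot (44 mm in -x of this point) holds a green circuit board.
- logic_board_mid (a point): Centre of the loose green circuit board in the stand's first slot, 5 mm thick, 50 mm wide, 62 mm tall. Bystander.
- clamp_seat (a point): Where the centre of the clamped phone belongs on the fixed phone clamp, 4 mm above the blue pad's top. x points along the clamp to the red jaw, y across, z up. The pad is 92 mm in x, 40 mm in y, so the phone overhangs it about 10 mm at both long sides, with 14 mm free below for fingers. The fixed jaw's face is at x = -62 mm, 46 mm wide, its top level with this point. No side guides.
- clamp_base (a point): Centre of the underside of the clamp's base plate, 208 (x) x 84 (y) x 10 mm; axes as clamp_seat, which lies 16 mm in -x and 28 mm above this point. A fixed end stop behind the red jaw, 46 mm wide, stands at x = 98 to 104 mm, its top 21 mm above this point.
- jaw (a joint): How far the red jaw is slid in, m. 0 = fully back, its face 98 mm in +x of clamp_seat; growing moves it towards the fixed jaw; at 0.036 it just holds the 124 mm phone against the fixed jaw (with no phone it goes on to 0.055). Starts between 0 and 0.010. About 3 N moves it and it stays where it is left.
- jaw_grip (a point): Middle of the red jaw's upright tab, 8 mm thick (x), 34 mm wide (y), from 17 mm below to 13 mm above this point; axes as clamp_seat, 17 mm higher than it. The jaw's gripping face is 11 mm from here in -x. Push the tab's outer face (4 mm in +x of this point) towards -x; the space outward of it is free above the end stop.
- holder_mid (a point): Round black board holder with a small green board, 72 mm across, 22 mm tall; bystander. Point at its centre.
- tin_mid (a point): Round aluminium tin of screws, 76 mm across, 22 mm tall; bystander. Point at its centre.
- dispenser_mid (a point): White solvent dispenser bottle, 48 mm across, 104 mm tall; bystander. Point at its centre.
- flux_mid (a point): Small red jar with a black cap, 38 mm across, 34 mm tall; bystander. Point at its centre.
- tweezers_mid (a point): Steel tweezers, 124 mm long, lying on the mat; bystander. Point at mid-length.
- driver_mid (a point): Orange-handled screwdriver, 140 mm long, lying on the mat; bystander. Point on its handle.
- spudger_mid (a point): Black pry tool, 135 mm long, lying on the mat; bystander. Point at mid-length.
Not all that is in view belongs to the job. There is more than one size of the part that bears phone_mid; the job needs the smaller.

How it is judged:
By the outcome, as a careful person would: the job done as asked, in the order asked, and still so for the second after the job is handed in, with the robot touching nothing.
It also fails if it takes over 64 s, if anything falls off the work surface, if the arm or the gripper's body presses on something with over 40 N, if the wrist force passes 120 N, or if a joint passes its speed limit or range.

## Working session

There is one attempt and no reset: what is moved stays moved. The work goes in short steps, each a Python script; the robot and the scene stay as the last script left them, time stands still between calls to the robot, and variables do not carry over. Pictures are saved under pics/ and viewed, at most 11 in all, crops included, and the job is handed in when it is done.

```bash
ls; mkdir -p pics; cat > h.py <<'E'
import numpy as np, cv2
from cell import robot, grip, kin, viewer
from scipy.spatial.transform import Rotation as Ro
def ray(cam,uv):
    i=viewer.camera_info(cam);K=np.array(i["camera_matrix"],float);R=np.array(i["R"]);t=np.array(i["t"])
    p=cv2.undistortPoints(np.array(uv,float).reshape(-1,1,2),K,np.array([i["k1"],0,0,0.])).reshape(-1,2)
    d=np.c_[p,np.ones(len(p))]@R
    return -R.T@t,d
def atz(cam,uv,z):
    c,d=ray(cam,uv);return c+d*((z-c[2])/d[:,2:])
def world(cam,at):
    i=viewer.camera_info(cam);return np.array(i["R"]).T@(np.array(at)-np.array(i["t"]))
def proj(cam,X):
    i=viewer.camera_info(cam)
    return cv2.projectPoints(np.array(X,float).reshape(-1,1,3),cv2.Rodrigues(np.array(i["R"]))[0],np.array(i["t"],float),np.array(i["camera_matrix"],float),np.array([i["k1"],0,0,0.]))[0].reshape(-1,2)
def snap(cam,fn):
    im=viewer.read_camera(cam);cv2.imwrite(fn,im[:,:,::-1]);return im
E
python3 - <<'E'
from h import *
a=snap("scene","pics/s0.png");b=snap("top","pics/t0.png")
np.set_printoptions(precision=1,suppress=True)
for n in ["phone_mid","rack_slot","rack_slot_middle","clamp_seat","clamp_base","jaw_grip","logic_board_mid"]:
  for c in ["top","scene"]:
    print(n,c,[(round(r["confidence"],2),world(c,r["at"])) for r in viewer.pinpoint(n,c)])
print(robot.observe()["t"])
for c in ["top","scene"]:
  i=viewer.camera_info(c);print(c,i["camera_matrix"],i["k1"],ray(c,[[320,200]]))
E
```

```text
pics
phone_mid top [(0.78, array([518.8, 275.2,   5.7])), (0.72, array([366.8, 402.2,   6.9]))]
phone_mid scene [(0.84, array([361.5, 397.8,   5.2])), (0.76, array([521.2, 269.8,   3.4]))]
rack_slot top [(0.61, array([524.6,  41.7,   4. ]))]
rack_slot scene [(0.87, array([524.2,  38.5,   4.1]))]
rack_slot_middle top []
rack_slot_middle scene [(0.72, array([519. ,  20.9,   7.7])), (0.39, array([519.2, 268.8,   5.4]))]
clamp_seat top [(0.88, array([ 519.4, -298.4,   29.6])), (0.22, array([513. , -18.2,  39.8]))]
clamp_seat scene [(0.97, array([ 521.9, -303.3,   29.7]))]
clamp_base top [(0.7, array([ 521.1, -286.3,    0.9])), (0.5, array([524.9,  43.1,   3.6]))]
clamp_base scene [(0.74, array([ 517.2, -281.4,    3.3])), (0.28, array([ 501.9, -198.4,   47.1]))]
jaw_grip top [(0.46, array([ 498.8, -194.5,   41.8])), (0.38, array([509.7, -24.4,  40.8]))]
jaw_grip scene [(0.73, array([ 500.8, -201. ,   46. ]))]
logic_board_mid top [(0.61, array([700.5, 309.5,  21.3])), (0.59, array([510.8, -20.5,  39. ])), (0.58, array([ 711.3, -163.2,   53.2])), (0.42, array([ 499.9, -191. ,   42. ]))]
logic_board_mid scene [(0.58, array([512.5, -26. ,  34.1]))]
0.8
top [[449.    0.  317.5]
 [  0.  449.  207.2]
 [  0.    0.    1. ]] 0.026616021492533164 (array([ 326.6,  -11.2, 1171.7]), array([[ 0.2, -0. , -1. ]]))
scene [[473.7   0.  319.4]
 [  0.  473.7 194.6]
 [  0.    0.    1. ]] 0.008661268378557997 (array([1068.1,  859.1,  743.7]), array([[-0.4, -0.7, -0.6]]))
```

View pics/t0.png

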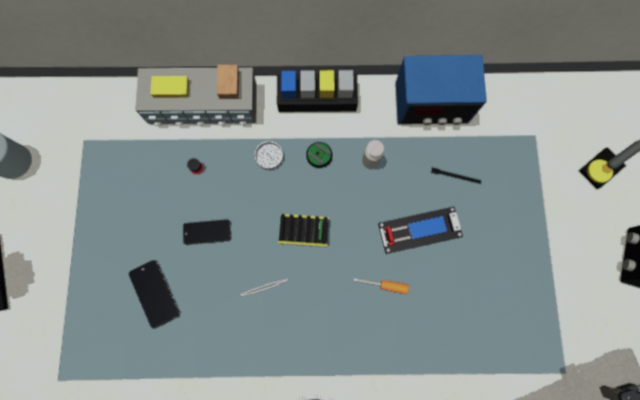

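View pics/s0.png

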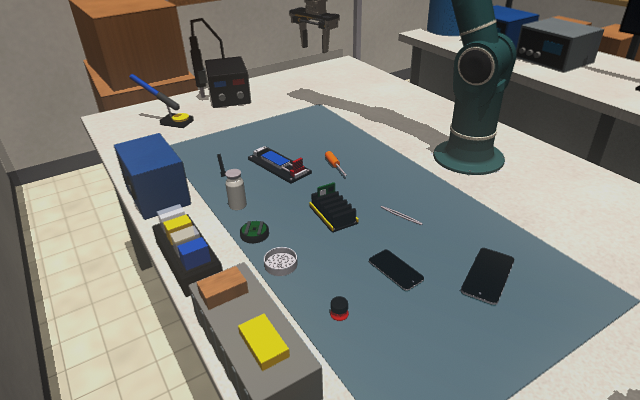

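The top view shows two phones: a small one at (207,232) and a larger one at (154,294). The stand is at (304,231), the clamp at (420,230) with its red jaw at (390,236). Next I'll enlarge these and measure them.

```bash
python3 - <<'E'
from h import *
np.set_printoptions(precision=1,suppress=True)
im=cv2.imread("pics/t0.png")
def crop(x,y,w,h,s): return cv2.resize(im[y:y+h,x:x+w],None,fx=s,fy=s,interpolation=cv2.INTER_CUBIC)
A=crop(120,210,130,130,3);B=crop(270,205,66,50,6);C=crop(370,200,100,60,5)
out=np.zeros((560,800,3),np.uint8);A=A[:260];out[:260,:390]=A;out[:300,400:796]=B;out[260:560,:400]=0;out[260:560,0:400]=crop(370,200,100,75,4)
out[300:560,400:800]=crop(120,255,100,65,4);cv2.imwrite("pics/c0.png",out)
for c in ["top","scene"]:
  viewer.read_camera(c)
  for r in viewer.silhouettes("phone_mid",c):
    m=r["mask"].astype(np.uint8);k,_=cv2.findContours(m,0,2);k=max(k,key=cv2.contourArea).reshape(-1,2)
    P=atz(c,k,10)[:,:2].astype(np.float32);(cx,cy),(w,h),a=cv2.minAreaRect(P);print(c,r["confidence"],k.mean(0),cx,cy,w,h,a)
  im2=cv2.imread("pics/t0.png" if c=="top" else "pics/s0.png")
  hsv=cv2.cvtColor(im2,cv2.COLOR_BGR2HSV)
  for nm,lo,hi,z in [("blue",(105,150,80),(125,255,255),24),("yellow",(22,120,100),(35,255,255),3),("red",(0,170,80),(6,255,255),58)]:
    m=cv2.inRange(hsv,lo,hi);n,l,s,ce=cv2.connectedComponentsWithStats(m)
    for i in range(1,n):
      if s[i,4]>25:
        k=np.argwhere(l==i)[:,::-1]
        P=atz(c,k,z)[:,:2].astype(np.float32);print(c,nm,ce[i],s[i,4],cv2.minAreaRect(P))
E
```

```text
top 0.96 [153.1 293.9] 363.48492431640625 401.228271484375 164.8938751220703 81.12094116210938 27.88363265991211
top 0.81 [208.8 231.1] 519.583984375 270.8988037109375 61.66446304321289 128.7364959716797 4.317709445953369
top blue [443.6  79.6] 3657 ((937.3255615234375, -373.6466979980469), (140.2244415283203, 221.0060577392578), 0.06160123273730278)
top blue [288.  81.] 311 ((938.4859008789062, 60.52001953125), (39.09659194946289, 60.69416427612305), 89.82276153564453)
top blue [427.5 227.1] 562 ((521.8532104492188, -300.9886169433594), (41.372352600097656, 91.8964614868164), 11.848417282104492)
top yellow [326.5  80.4] 341 ((949.9708251953125, -47.42196273803711), (42.68775177001953, 64.71141815185547), 89.21057891845703)
top yellow [169.2  85.8] 665 ((937.295166015625, 395.9645080566406), (101.26242065429688, 54.968658447265625), 89.60710144042969)
top yellow [599.7 170.6] 435 ((673.4595947265625, -776.2890625), (63.43169021606445, 61.335975646972656), 25.35064125061035)
top yellow [302.5 242.9] 108 ((487.34771728515625, 23.549209594726562), (123.54714965820312, 6.250856399536133)
[... 1227 characters left out ...]
914, 40.044490814208984), 0.2795197665691376)
scene yellow [180.6 116.5] 80 ((654.1221923828125, -817.994384765625), (61.107975006103516, 59.93620300292969), 26.21510887145996)
scene yellow [321.  214.8] 64 ((547.8702392578125, 1.7903900146484375), (130.0894012451172, 6.078983306884766), 84.77961730957031)
scene yellow [176.6 222.2] 267 ((876.0167236328125, -179.4049072265625), (46.941551208496094, 64.2780990600586), 89.08134460449219)
scene yellow [263.5 340. ] 1521 ((855.6456909179688, 282.7837219238281), (122.98611450195312, 62.911800384521484), 88.4170150756836)
scene red [339.4 316.6] 78 ((727.0573120117188, 356.11602783203125), (18.00234603881836, 32.28019332885742), 70.32357788085938)
```

View pics/c0.png

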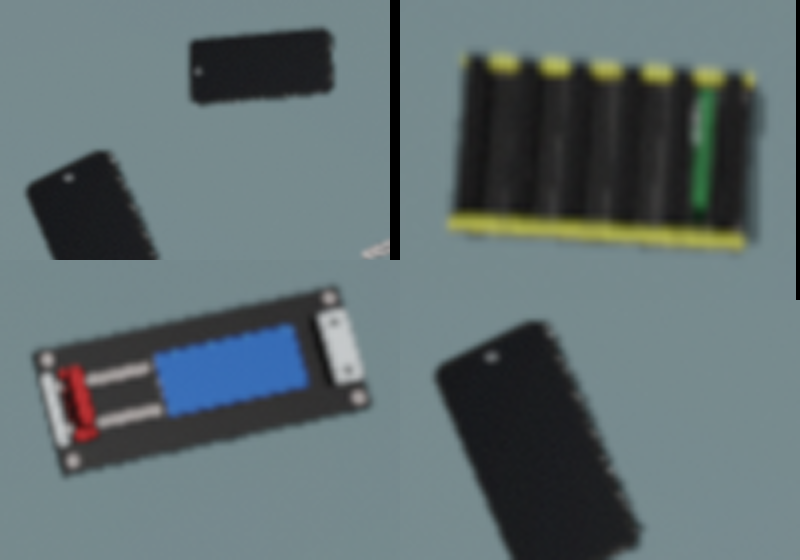

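Two phones fit the name: A at (207,232) measures about 62x129 mm, and B at (154,294) about 81x165 mm. A is the 124x59 one. In the crop it is clearly the smaller phone and lies screen up, so I'll use A. The stand's board is in its right-hand (-y) slot, and the clamp's red jaw is on its left (+y) side.

Plan: pick the phone up by its long sides, stand it in slot 4 with the tool on the +y side, then regrip from the -y side and lay it screen down.

```bash
cat >> h.py <<'E'
np.set_printoptions(precision=2,suppress=True)
Z=np.array([0,0,1.])
def hd(deg): a=np.radians(deg);return np.array([np.cos(a),np.sin(a),0])
def tool(fdeg,tau,s=1):
    """tool z tilted tau deg from down towards heading f; closing axis horizontal, across f"""
    f=hd(fdeg);t=np.radians(tau);z=np.sin(t)*f-np.cos(t)*Z;y=s*np.cross(Z,f);x=np.cross(y,z)
    return Ro.from_matrix(np.c_[x,y,z])
PH=np.array([520.5,272.5,6]);PHD=274.3      # phone, heading to its -y end
SL=np.array([524,42,8]);SLD=85.1            # slot 4 floor, stand x heading
SEAT=np.array([521.9,-301.5,30]);CLD=101.9  # clamp seat, clamp x heading
T1=-12;T2=-20;O1=15;O2=25;D1=1;D2=9
def tcp(mid,fdeg,tau,off,d,face):  # mid: phone centre; off: grasp point along the phone from its centre; d: tip beyond mid-plane
    pass
E
python3 - <<'E'
from h import *
def t(n,p,R):
    q=kin.ik(p,R.as_rotvec());print(n,None if q is None else np.array(q))
for s in (1,-1):
  print("s",s)
  for T in (0,-12,-25): t(f"pick {T}",PH+[0,-15,0],tool(PHD,T,s))
  for T in (90,78,65): t(f"stand1 {T}",SL+[0,0,77],tool(SLD+180,T,s)); t(f"stand1 up",SL+[0,0,147],tool(SLD+180,T,s))
  for T in (75,70,65): t(f"stand2 {T}",SL+[0,0,87],tool(SLD,T,s)); t(f"up",SL+[0,0,157],tool(SLD,T,s))
  for T in (-15,-20,-25): t(f"clamp {T}",SEAT,tool(CLD,T,s))
  t("push",SEAT+[-22,110,20],tool(CLD-90,0,s)); t("push",SEAT+[-22,110,20],tool(CLD,0,s))
E
```

```text
s 1
pick 0 [ 0.13  0.87 -0.89  1.85  0.89  0.87 -1.14]
pick -12 [ 0.24  0.85 -0.87  1.91  0.72  0.65 -0.92]
pick -25 [ 0.37  0.88 -0.87  1.95  0.44  0.49 -0.56]
stand1 90 [-0.79  1.16  0.21  1.59  0.77  1.72 -1.16]
stand1 up [-0.79  1.04  0.21  1.64  0.81  1.77 -1.11]
stand1 78 [-0.47  1.05 -0.23  1.63  0.95  1.81 -1.31]
stand1 up [-0.62  0.91 -0.01  1.68  0.85  1.74 -1.16]
stand1 65 [-0.19  1.01 -0.6   1.69  1.07  1.82 -1.39]
stand1 up [-0.28  0.84 -0.45  1.71  0.96  1.78 -1.26]
stand2 75 [ 0.45  0.91  0.    1.89 -1.15  1.44 -1.89]
up [ 0.41  0.78  0.05  1.92 -1.15  1.51 -1.97]
stand2 70 [ 0.44  0.85 -0.01  1.92 -1.12  1.36 -1.93]
up [ 0.41  0.72  0.04  1.94 -1.12  1.43 -2.02]
stand2 65 [ 0.43  0.8  -0.02  1.94 -1.09  1.28 -1.98]
up [ 0.4   0.67  0.02  1.95 -1.08  1.36 -2.07]
clamp -15 [ 0.04  0.61  0.4   1.99 -0.    0.44 -2.58]
clamp -20 [-0.11  0.63  0.53  2.04  0.    0.36 -2.64]
clamp -25 [-0.27  0.69  0.68  2.08 -0.06  0.29 -2.64]
push [ 0.83  0.63 -0.67  1.96  0.57  0.75  1.6 ]
push [ 0.22  0.51  0.11  2.   -0.09  0.63 -2.55]
s -1
pick 0 [ 0.33  1.23 -1.34  1.84  1.29  1.27  1.
[... 296 characters left out ...]
0.01  1.68  0.85  1.74  1.98]
stand1 65 [-0.28  0.96 -0.45  1.69  1.    1.74  1.8 ]
stand1 up [-0.28  0.84 -0.45  1.71  0.96  1.78  1.88]
stand2 75 [ 1.01  1.1  -0.74  1.86 -0.64  1.03  0.86]
up [ 1.02  0.97 -0.77  1.88 -0.7   1.09  0.81]
stand2 70 [ 1.    1.04 -0.75  1.88 -0.61  0.97  0.81]
up [ 1.02  0.91 -0.78  1.9  -0.66  1.04  0.75]
stand2 65 [ 0.99  0.99 -0.75  1.9  -0.58  0.92  0.76]
up [ 1.02  0.86 -0.8   1.91 -0.62  1.    0.69]
clamp -15 [ 0.53  0.6  -0.23  1.96  0.69  0.57 -0.03]
clamp -20 [ 0.4   0.58 -0.12  2.    0.81  0.52 -0.19]
clamp -25 [ 0.29  0.58 -0.04  2.04  0.96  0.51 -0.39]
push [ 0.51  0.53 -0.25  1.98  0.21  0.65 -1.24]
push [ 0.72  0.58 -0.53  1.97  0.44  0.71  0.13]
```

```bash
cat > tmp.py <<'E'
E
python3 - <<'E'
s=open('h.py').read();i=s.index("T1=-12");s=s[:i]+'''T1=-4;O1=15;D1=2.5;T2=-20;O2=25;D2=9
def flat1(mid): R=tool(PHD,T1,1);return mid+O1*hd(PHD)+D1*R.as_matrix()[:,2],R
def stand1(mid): R=tool(SLD+180,T1+90,1);return mid+O1*Z+D1*R.as_matrix()[:,2],R
def stand2(mid): R=tool(SLD,T2+90,-1);return mid+O2*Z+D2*R.as_matrix()[:,2],R
def flat2(mid): R=tool(CLD,T2,-1);return mid+O2*hd(CLD)+D2*R.as_matrix()[:,2],R
def st(): o=robot.observe();print("t",o["t"],np.array(o["tcp_pos"]),"F",np.array(o["contact_force"]),"w",round(o["grip_width"],3),"gf",o["grip_force"])
'''
open('h.py','w').write(s)
E
python3 - <<'E'
from h import *
p,R=flat1(PH);rv=R.as_rotvec()
grip(1.0,25)
robot.movep(p+[0,0,120],rv);st()
robot.servo_line(p+[0,0,25],feed=200);robot.servo_line(p,feed=60);st()
grip(0.0,25);st()
robot.servo_line(p+[0,0,220],feed=200);st()
snap("scene","pics/s1.png")
E
```

```text
t 4.55 [522.11 256.88 123.39] F [-0.1   0.77  0.02] w 1.002 gf 0.0
t 5.7417 [521.53 257.53   3.14] F [ 0.14 -0.3   0.13] w 1.0 gf 0.1320467470100084
t 6.3417 [521.57 257.75   3.47] F [-0.27  0.37 -0.79] w 0.639 gf 24.997275173664093
t 7.5917 [521.08 257.16 222.32] F [ 0.04 -0.08 -0.31] w 0.637 gf 24.997214376926422
```

View pics/s1.png

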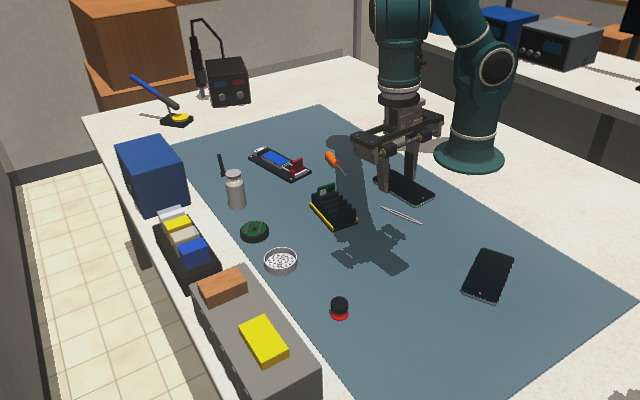

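The phone is gripped at (404,188) and hangs level, with a width reading of 0.637, or about 59 mm. Now I'll stand it upright over slot 4.

```bash
python3 - <<'E'
from h import *
p,R=stand1(SL+[0,0,62]);rv=R.as_rotvec()
robot.movep(p+[0,40,150],rv)
robot.servo_line(p+[0,0,60],feed=200);st();robot.hold(0.3)
a=snap("scene","pics/s2.png");b=snap("top","pics/t2.png")
print(viewer.silhouettes("phone_mid","top").__len__())
out=np.zeros((600,800,3),np.uint8)
def crop(im,x,y,w,h,s): return cv2.resize(im[y:y+h,x:x+w,::-1],None,fx=s,fy=s,interpolation=cv2.INTER_CUBIC)
out[:600,:400]=crop(a,280,100,100,150,4);out[:560,400:]=crop(b,265,180,80,112,5)[:, :400]
cv2.imwrite("pics/c2.png",out)
m=SL+[0,0,0];x=hd(SLD);y=hd(SLD+90)
for k in (-44,-33,-22,-11,0,11,22,33):
  q=SL+x*(k); print(k,proj("top",[q+[0,0,41]-20*y,q+[0,0,41]+20*y]).ravel(), proj("scene",[q+[0,0,41]-33*y]).ravel())
E
```

```text
t 9.5583 [524.14  39.38 145.28] F [ 0.32  0.15 -1.82] w 0.635 gf 24.997203648090363
2
-44 [312.47 219.67 311.28 235.2 ] [317.13 199.58]
-33 [308.16 219.37 306.94 234.89] [319.08 201.71]
-22 [303.85 219.06 302.6  234.58] [321.05 203.87]
-11 [299.54 218.75 298.25 234.26] [323.05 206.06]
0 [295.23 218.44 293.91 233.95] [325.08 208.28]
11 [290.92 218.13 289.57 233.64] [327.14 210.53]
22 [286.61 217.82 285.23 233.33] [329.22 212.81]
33 [282.31 217.51 280.9  233.01] [331.34 215.12]
```

View pics/c2.png

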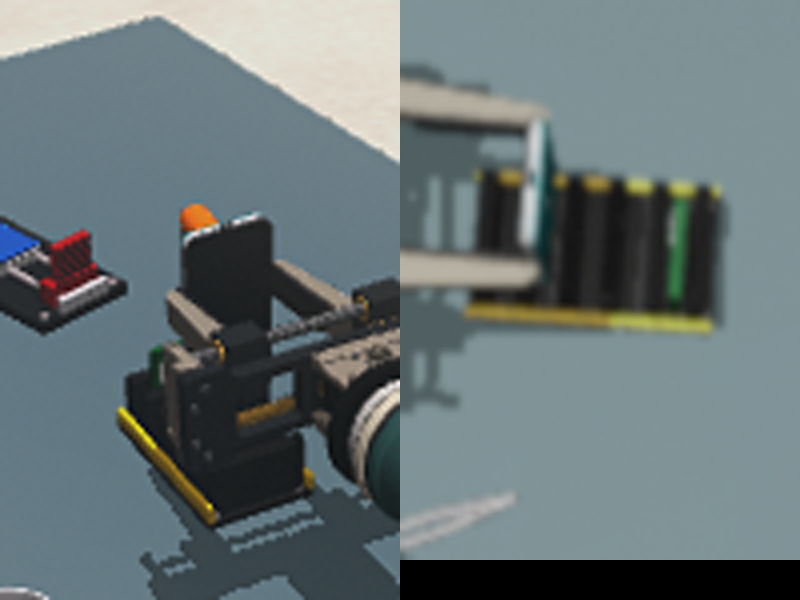

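The phone hangs upright over slot 4. The yellow gaps between ribs at u≈287, 296, 304.5 and 313 match my predicted slots within half a pixel, so I'll lower it while watching the force.

```bash
python3 - <<'E'
from h import *
p,R=stand1(SL+[0,0,62])
f0=np.array(robot.observe()["contact_force"])
robot.servo_line(p+[0,0,30],feed=100);st()
for dz in np.arange(25,-7,-2.5):
    robot.servo_line(p+[0,0,dz],feed=40)
    d=np.array(robot.observe()["contact_force"])-f0
    print(dz,d)
    if abs(d).max()>5: break
robot.hold(0.2);st()
b=snap("scene","pics/s3.png");cv2.imwrite("pics/c3.png",cv2.resize(b[100:250,270:390,::-1],None,fx=4,fy=4))
E
```

```text
t 10.4583 [523.59  39.3  114.4 ] F [ 0.22  0.   -0.74] w 0.637 gf 24.9974262714386
25.0 [-0.66 -0.42  0.41]
22.5 [-0.   -0.39  0.04]
20.0 [ 0.55 -0.03  0.92]
17.5 [ 0.03 -0.64 -0.69]
15.0 [-0.76 -0.26  0.31]
12.5 [-0.81  1.   -0.02]
10.0 [-0.36 -0.16  0.1 ]
7.5 [-0.44 -0.8  -0.02]
5.0 [-0.49 -1.06  0.28]
2.5 [-0.44 -0.68  0.25]
0.0 [-0.8   0.98  6.54]
t 13.4333 [523.84  39.39  86.23] F [-1.15 -0.03  5.29] w 0.636 gf 24.995478093624115
```

View pics/c3.png

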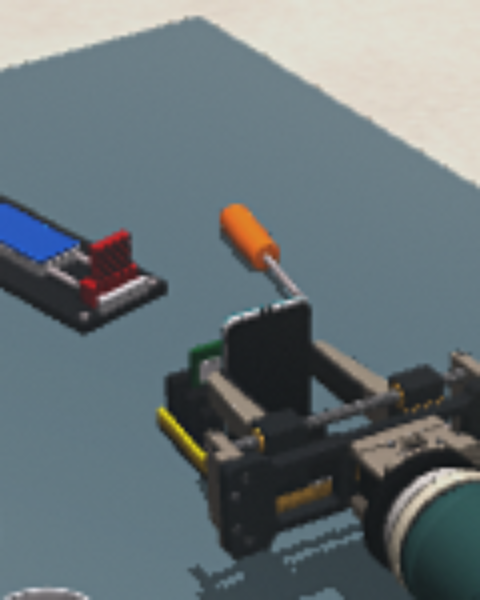

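It is seated: the floor was felt exactly at the expected height and the lateral force is small. Now I'll release and go round to the -y side.

```bash
python3 - <<'E'
from h import *
p,R=stand1(SL+[0,0,62]);z=R.as_matrix()[:,2]
grip(1.0);robot.hold(0.2);st()
q=p-150*z
robot.servo_line(q,feed=200);robot.servo_line(q+[0,0,180],feed=250)
robot.movep([500,40,380],tool(SLD,0,-1).as_rotvec());st()
a=snap("scene","pics/s4.png");b=snap("top","pics/t4.png")
for c in("top","scene"):
  for r in viewer.silhouettes("phone_mid",c): 
    k=np.argwhere(r["mask"])[:,::-1]; print(c,r["confidence"],k.mean(0),k.min(0),k.max(0))
x=hd(SLD);y=hd(SLD+90)
for s in(-29.5,29.5): print(proj("top",[SL+[0,0,124]+s*y,SL+s*y+[0,0,60]]).ravel(),proj("scene",[SL+[0,0,124]+s*y,SL+s*y+[0,0,60]]).ravel())
out=np.zeros((560,800,3),np.uint8)
def crop(im,x,y,w,h,s): return cv2.resize(im[y:y+h,x:x+w,::-1],None,fx=s,fy=s,interpolation=cv2.INTER_CUBIC)
out[:560,:400]=crop(a,290,130,80,112,5);out[:,400:]=crop(b,265,180,80,112,5)
cv2.imwrite("pics/c4.png",out)
E
```

```text
t 14.3333 [523.77  39.52  84.81] F [ 0.41  0.52 -0.46] w 0.997 gf 0.0
t 17.2 [499.68  41.77 378.79] F [ 0.9   0.59 -0.51] w 0.996 gf 0.0
top 0.75 [153.49 293.52] [128 260] [179 327]
scene 0.95 [336.4  191.45] [326 174] [347 210]
scene 0.61 [487.73 275.42] [462 247] [512 304]
scene 0.52 [254.28 231.22] [240 220] [268 242]
scene 0.37 [235.02 189.73] [226 169] [245 209]
[293.94 207.87 295.19 213.29] [325.74 179.96 326.19 201.68]
[291.83 232.43 293.22 236.54] [346.94 173.65 346.74 195.17]
```

View pics/c4.png

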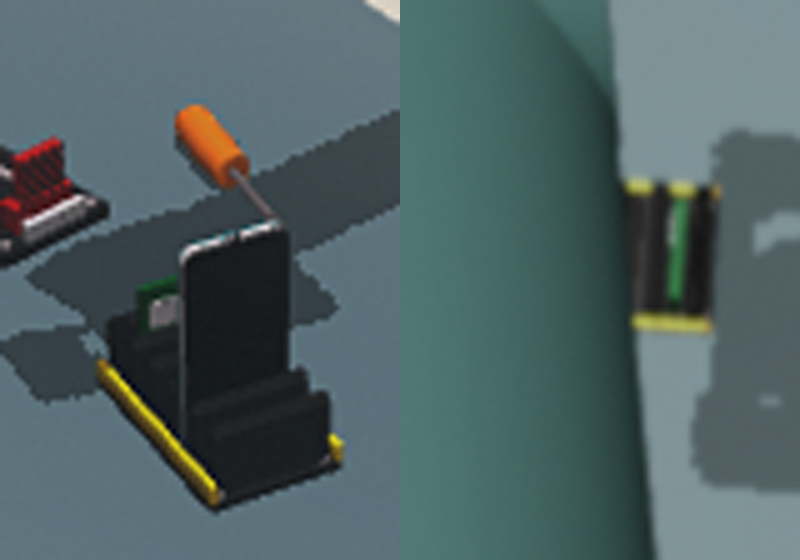

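The phone stands upright in slot 4, screen to +y, top corners at (326,180) and (347,176), as predicted. Next is the regrip from the -y side.

```bash
python3 - <<'E'
from h import *
p,R=stand2(SL+[0,0,62]);z=R.as_matrix()[:,2]
robot.movep(p-130*z+[0,0,60],R.as_rotvec());robot.servo_line(p-100*z,feed=200)
robot.servo_line(p-20*z,feed=150);robot.servo_line(p,feed=60);st()
grip(0.0,25);st()
robot.servo_line(p+[0,0,70],feed=100);st()
robot.servo_line(p+[0,0,150],feed=200);robot.hold(.2);st()
snap("scene","pics/s5.png")
E
```

```text
t 20.4167 [524.67  50.63  91.92] F [1.28 0.07 0.62] w 0.997 gf 0.0
t 21.0167 [524.74  50.35  91.93] F [-1.04  0.24 -0.26] w 0.642 gf 24.999314546585083
t 21.8667 [524.52  50.51 161.57] F [ 0.5   0.31 -1.07] w 0.64 gf 24.999639093875885
t 22.6167 [524.26  50.62 240.42] F [-1.04 -0.9  -0.88] w 0.638 gf 24.999539852142334
```

View pics/s5.png

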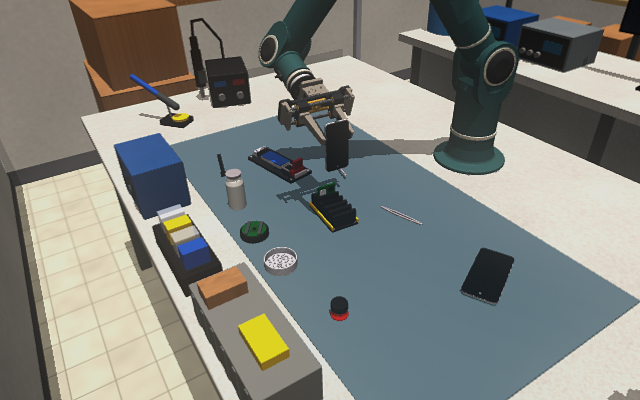

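The phone is held at (336,147), upright. Moving it over the clamp.

```bash
python3 - <<'E'
from h import *
S=np.array([522.0,-302,30])+4*hd(CLD)
p,R=flat2(S)
robot.movep(p+[0,0,150],R.as_rotvec());robot.servo_line(p+[0,0,30],feed=200);robot.hold(.3);st()
a=snap("scene","pics/s6.png");b=snap("top","pics/t6.png")
out=np.zeros((480,800,3),np.uint8)
def crop(im,x,y,w,h,s): return cv2.resize(im[y:y+h,x:x+w,::-1],None,fx=s,fy=s,interpolation=cv2.INTER_CUBIC)
out[:,:400]=crop(a,230,90,100,120,4);out[:,400:]=crop(b,370,170,100,120,4)
cv2.imwrite("pics/c6.png",out)
E
```

```text
t 24.9 [ 517.32 -276.62   52.47] F [-0.08  0.29 -1.21] w 0.641 gf 24.99937355518341
```

View pics/c6.png

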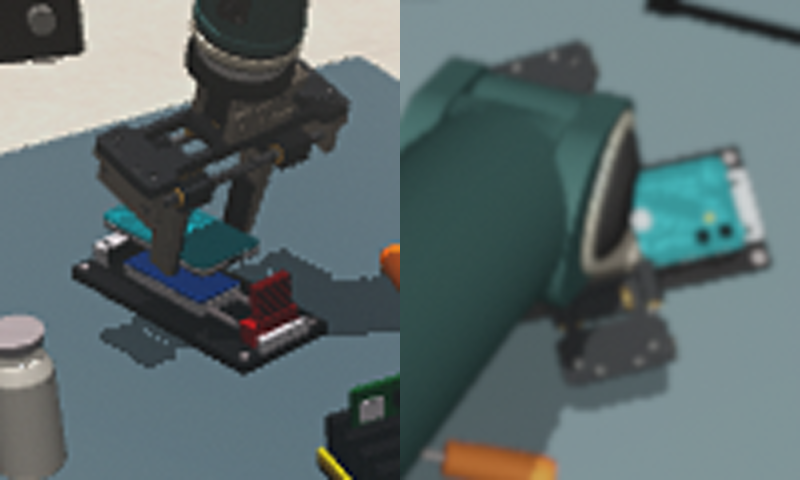

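The phone is level, back (teal) up with the lenses at (446,229) in the top view, and lines up with the pad. Lowering it under force watch.

```bash
python3 - <<'E'
from h import *
S=np.array([522.0,-302,30])+5*hd(CLD)
x=hd(CLD);y=hd(CLD+90)
print("pred end px",proj("top",[S-x+[0,0,34]-62*x,S-x+[0,0,34]-62*x+29.5*y,S-x+[0,0,34]-62*x-29.5*y]).ravel())
p,R=flat2(S)
f0=np.array(robot.observe()["contact_force"])
robot.servo_line(p+[0,0,8],feed=80)
for dz in np.arange(6,-3,-1):
    robot.servo_line(p+[0,0,dz],feed=30)
    d=np.array(robot.observe()["contact_force"])-f0;print(dz,d)
    if abs(d).max()>4: break
grip(1.0);robot.hold(.2);st()
z=R.as_matrix()[:,2];q=np.array(robot.observe()["tcp_pos"])
robot.servo_line(q-40*z,feed=100);robot.servo_line(q-40*z+[-150,80,150],feed=300)
a=snap("scene","pics/s7.png");b=snap("top","pics/t7.png")
for c in("top","scene"):
  for r in viewer.silhouettes("phone_mid",c): 
    m=r["mask"].astype(np.uint8);k,_=cv2.findContours(m,0,2);k=max(k,key=cv2.contourArea).reshape(-1,2)
    print(c,r["confidence"],k.mean(0),cv2.minAreaRect(atz(c,k,34)[:,:2].astype(np.float32)))
  print([(r["confidence"],(world(c,r["at"])-S+5*x)@np.c_[x,y,Z]) for r in viewer.pinpoint("jaw_grip",c)])
out=np.zeros((480,800,3),np.uint8)
def crop(im,x,y,w,h,s): return cv2.resize(im[y:y+h,x:x+w,::-1],None,fx=s,fy=s,interpolation=cv2.INTER_CUBIC)
out[:,:400]=crop(a,230,90,100,120,4);out[:,400:]=crop(b,370,170,100,120,4)
cv2.imwrite("pics/c7.png",out)
E
```

```text
pred end px [454.14 219.25 457.51 230.6  450.82 208.03]
6 [-0.64  0.32 -0.11]
5 [0.16 0.16 0.58]
4 [-0.62  0.28 -0.35]
3 [-0.51 -1.72  0.27]
2 [-0.82 -0.51  0.2 ]
1 [-1.1  -0.07 -0.13]
0 [-2.69  1.58  5.04]
t 28.025 [ 516.46 -275.65   21.53] F [ 0.59 -0.54 -0.46] w 1.0 gf 0.0
top 0.91 [153.8  293.92] ((363.88446044921875, 393.291015625), (158.61080932617188, 81.24519348144531), 25.83002471923828)
top 0.86 [426.12 228.04] ((519.7337646484375, -294.0672912597656), (60.201995849609375, 123.71575164794922), 11.935588836669922)
[(0.62, array([113.92,   1.  ,  11.14]))]
scene 0.66 [486.8  277.34] ((389.81475830078125, 415.1759033203125), (169.51361083984375, 76.35942077636719), 27.17672348022461)
scene 0.55 [275.5 156.2] ((525.0775146484375, -291.53924560546875), (68.29373168945312, 133.81190490722656), 12.6785306930542)
[(0.7, array([104.47,   0.24,  16.74]))]
```

View pics/c7.png

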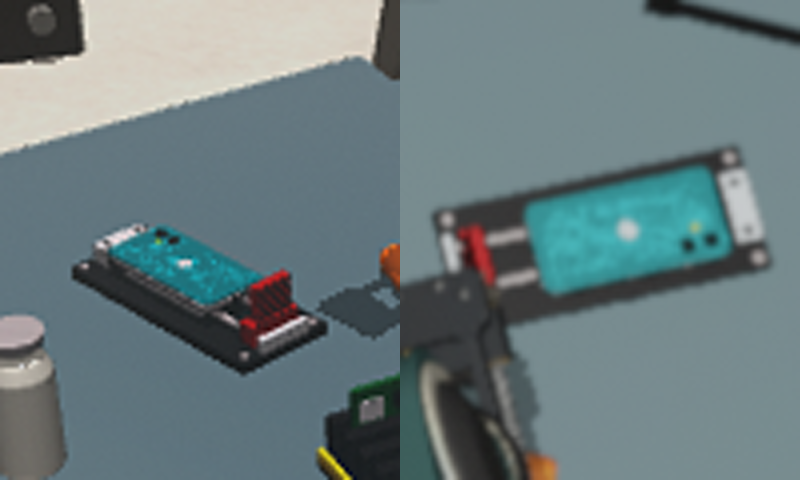

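The phone lies flat and screen down on the pad. Its yaw is 11.9°, matching the clamp, with a few mm gap at the fixed jaw. Next: shut the fingers and push the red tab.

```bash
python3 - <<'E'
from h import *
S=np.array([522.0,-302,30]);x=hd(CLD);R=tool(CLD,0,-1)
c=lambda a,z:S+a*x+[0,0,z]
q=np.array(robot.observe()["tcp_pos"]);robot.servo_line(q+[0,0,60],feed=250)
grip(0.0,20)
robot.movep(c(150,110),R.as_rotvec());robot.servo_line(c(150,12),feed=200);robot.hold(.2);st()
f0=np.array(robot.observe()["contact_force"])
robot.servo_line(c(128,12),feed=80)
a=128
while a>78:
    a-=(2 if a>94 else 0.75)
    robot.servo_line(c(a,12),feed=40 if a>94 else 15)
    o=robot.observe();f=(np.array(o["contact_force"])-f0)@x
    print(round(a,1),round((np.array(o["tcp_pos"])-S)@x,1),round(f,1),end=" | ")
    if f>10: break
robot.hold(.2);st()
robot.servo_line(c(a+25,12),feed=60);robot.servo_line(c(a+40,150),feed=250)
robot.servo_line(c(a+40,150)+[-120,60,80],feed=300)
a_=snap("scene","pics/s8.png");b=snap("top","pics/t8.png")
for r in viewer.silhouettes("phone_mid","top"): 
    m=r["mask"].astype(np.uint8);k,_=cv2.findContours(m,0,2);k=max(k,key=cv2.contourArea).reshape(-1,2)
    print(r["confidence"],k.mean(0),cv2.minAreaRect(atz("top",k,34)[:,:2].astype(np.float32)))
out=np.zeros((480,800,3),np.uint8)
def crop(im,x,y,w,h,s): return cv2.resize(im[y:y+h,x:x+w,::-1],None,fx=s,fy=s,interpolation=cv2.INTER_CUBIC)
out[:,:400]=crop(a_,230,90,100,120,4);out[:,400:]=crop(b,370,170,100,120,4)
cv2.imwrite("pics/c8.png",out);st()
E
```

```text
t 33.75 [ 492.11 -155.23   43.32] F [ 0.15 -0.07 -0.24] w 0.005 gf 0.0
126 126.2 -0.2 | 124 124.0 0.3 | 122 121.8 -0.3 | 120 119.9 0.2 | 118 118.5 3.1 | 116 116.3 2.9 | 114 113.9 2.5 | 112 111.7 2.0 | 110 109.7 2.7 | 108 107.7 1.9 | 106 105.7 1.1 | 104 103.7 1.6 | 102 101.8 2.1 | 100 99.7 2.8 | 98 97.7 2.0 | 96 95.7 2.5 | 94 93.8 2.1 | 93.2 93.2 2.8 | 92.5 92.5 3.2 | 91.8 91.8 3.0 | 91.0 91.1 3.9 | 90.2 90.2 4.9 | 89.5 89.4 3.3 | 88.8 88.6 4.0 | 88.0 87.9 3.2 | 87.2 87.8 6.5 | 86.5 87.8 6.8 | 85.8 87.7 9.0 | 85.0 87.7 9.9 | 84.2 87.7 11.7 | t 41.9083 [ 503.86 -216.25   41.97] F [-4.28 10.74  7.98] w 0.007 gf 5.891081839799881
0.87 [429.39 225.13] ((520.0082397460938, -298.8701477050781), (57.78239440917969, 122.3987808227539), 11.30157470703125)
0.61 [153.81 294.32] ((361.98919677734375, 392.1327819824219), (156.5035400390625, 76.39730834960938), 27.017107009887695)
t 44.1833 [ 376.38 -121.04  259.38] F [ 0.35  0.23 -0.68] w 0.007 gf 0.0
```

View pics/c8.png

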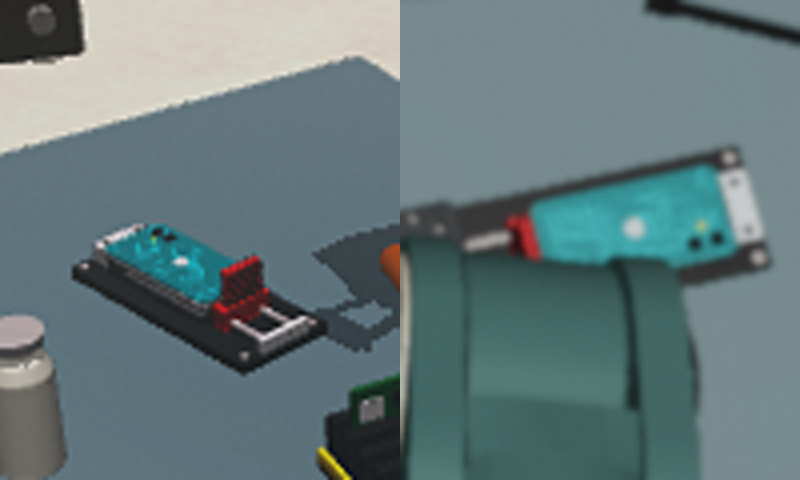

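The jaw stopped firmly where expected. The phone sits flat between both jaws, and the arm is clear.

```bash
python3 -c "
from h import *
print(robot.job_done())"
```

```text
the job is handed in; nothing more can be done
None
```

I turned the 124 mm phone over and laid it screen down on the pad, slid the red jaw in until it stopped firmly against the phone (about 12 N push), and handed the job in at about 44 s. The last pictures show the phone flat between both jaws, and I did not see any other item on the bench moved.

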